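Clear the parked tape roll and level the counter scale

TASK

The counter scale stands out of level, and a roll of label tape has been parked over its levelling knob. Slide the roll up off the knob and set it down flat in the shallow wooden tray (lower it in, do not drop it); then grip the knob, press it fully home against its spring and turn it until the bubble in the scale's spirit level sits centred between the two black marks. The bubble reads true only while the knob is pressed home, so finish like that: still gripping the knob and holding it pressed home, bubble centred; leave the other things on the counter where they are.

Things in the scene. Friction and masses are not known exactly. Their poses are not given: they have to be found in the camera images.
- roll_mid (a point): Roll of pale label tape wound on a cardboard core, a ring 54 mm in outer diameter, 34 mm high, bore 29 mm, 0.06 kg. This point is its centre, half-way up; z is its axis, upright at the start. At the start it is parked loosely over the levelling knob and stands on the column under the knob, its top 2 mm below the knob's top.
- scale: Counter scale, fixed. Origin at counter height under the levelling knob's axis, z up. Its bed (slab with steel pan, top 40 mm up, 10 mm more or less at the knob end) runs from 58 to 265 mm along the scale's own +y, 165 mm wide. Bottom plate 170 x 320 x 10 mm, y -45 to 275. The fixed column under the knob is 42 mm in diameter, its flat top, on which the roll stands, 45 mm above the counter.
- knob_mid (a point): Levelling knob: upright fluted black cylinder, 23 mm in diameter, 36 mm high, on top of the column, 45 to 81 mm above the counter when not pressed. This point is on its axis, half-way up; it sinks and turns with it. Friction 0.05 N m; it stays where it is turned. Anticlockwise from above raises the knob end of the bed. The column top (45 mm) stays fixed when it sinks.
- knob (a joint): Turning angle of the knob in rad, anticlockwise from above positive; range -1.6 to 1.0. Each rad anticlockwise moves the bubble 0.045 rad (18 mm) towards the knob. At the start it needs about 0.45 to 1.25 rad anticlockwise.
- knob_press (a joint): How far the knob's sprung carrier is pressed down, in rad: 0 released, 0.02 fully home on its stop (knob about 5 mm lower). The knob goes nearly straight down. The spring needs about 1.5 N at the knob at first, 6.5 N fully home; on the stop the force rises steeply. Released, the knob end is lifted and the bubble stands 0.02 rad (8 mm) nearer to the knob than it does when pressed home.
- bubble (a joint): Position of the bubble in the spirit level, as an angle of its arc in rad: 0 centred between the marks, 0.01 rad = 4 mm along the tube, positive towards the knob, negative away from it. It goes to the high side and takes about 1 s to settle.
- vial_mid (a point): Middle of the spirit level: a green tube 11 mm in diameter and 100 mm long lying along the scale's y near the front edge of the bed (64 mm to the scale's -x side of the knob axis, 130 mm along its +y), with a white bubble 18 mm long in it and two black ring marks 24 mm apart.
- tray_in (a point): Shallow square wooden tray, 115 x 115 mm outside, walls 4 mm thick and 16 mm high, fixed; this point is the centre of its inner floor (4 mm above the counter); z up.
- thread_spool: Bystander: reel of thread, 27 mm in diameter, 46 mm high, origin at its foot.
- tin: Bystander: round closed pin tin, 66 mm in diameter, 22 mm high, origin at its foot.
- marker: Bystander: felt marker lying down, 140 mm long along its y, origin at the middle of its underside.
- stamp: Bystander: rubber stamp with a turned wooden handle, 26 x 50 x 66 mm, origin at its foot.
- mug: Bystander: mug, 97 mm high, origin at its foot.
- stapler: Bystander: stapler, 150 mm long along its y, 46 mm high, origin at its foot.

How it is judged (in metres and radians):
On the way, in this order (a step that is already met when the one before it is completed fails the run):
1. the roll is slid up off the knob, held in the gripper (z of roll_mid in the frame of scale above 0.099 m and contact force between the fingers and roll above 0.5 N), for 0.1 s.
2. the roll is lowered to the floor of the tray while still held (z of roll_mid in the frame of tray_in below 0.027 m and horizontal distance between roll_mid and tray_in below 0.045 m and contact force between the fingers and roll above 0.3 N), for 0.05 s.
3. the roll is let go, flat in the tray (z of roll_mid in the frame of tray_in below 0.02 m and horizontal distance between roll_mid and tray_in below 0.045 m and angle between roll_mid's own z axis and vertical below 0.12 rad and contact force between the fingers and roll below 0.1 N), for 0.2 s.
At the end, for the whole second after the job is handed in: The roll stands flat (within about 7 degrees) and still on the floor of the tray, released; the fingers hold the knob (more than 2 N), pressed at least 4 mm of its 5 mm travel, and the bubble is within 4 mm of the middle between the marks, all through the last second (all of step 3 and linear speed of roll below 0.03 m/s and contact force between the arm and roll below 0.1 N and value of joint knob_press above 0.016 rad and value of joint bubble between -0.01 and 0.01 rad and contact force between the fingers and knob above 2 N); the arm keeps its last pose, push and grip.
It fails at once if a bystander is shifted by more than 20 mm (distance of any of thread_spool, tin, marker, stamp, mug, stapler from where it was at the start of the episode above 0.02 m).
It also fails if it takes over 56 s, if anything falls off the work surface, if the arm or the gripper's body presses on something with over 40 N, if the wrist force passes 120 N, or if a joint passes its speed limit or range.

ROBOT

A 6-joint arm with a two-finger parallel gripper is mounted at the origin on a cart in front of the work surface, level with it; the furniture and walls round the work are solid. World frame = base frame: x ahead of the robot, y to its left, z up, the work surface at z = 0. Lengths are in m, angles in degrees, forces in N, time in s.
With the tool pointing down it reaches from about 0.35 to 0.85 m from the base axis. Payload 8.1 kg.
Tool frame: the origin (TCP) lies at the very end of the fingers, on their centre line; the grasp point (between the pads) lies 19 mm behind it; z points along the fingers, y is the line along which they close (so a half turn about z gives the same grasp; the last joint's range is limited). The gripper opens to 85 mm and grips with 20 to 120 N. Pads are 22 mm wide; open, the fingers measure 114 mm over their backs; the gripper's body (76 mm by 85 mm) begins 54 mm behind the grasp point. The pads swing forward as they close: fully open they stand 13 mm farther back than shut.
Start: joints at [62.258, 7.471, 85.268, -0, 87.261, -4.893], TCP at [0.233, 0.553, 0.231] pointing down, gripper open.
Joint ranges: [-169.43, 169.43], [-51.17, 129.36], [1.28, 143.12], [-76.62, 256.62], [0, 156.53], [-152.29, 152.29]. Speed limits (degrees/s): [136.94, 136.94, 159.86, 180, 180, 180].

INTERFACE

Orientations are given as [roll, pitch, yaw] about the fixed x, y, z axes, in that order (R = Rz(yaw) Ry(pitch) Rx(roll)).
In Python, from cell import manip, viewer, spotter gives the robot as it stands.
- The arm moves only by the tool jog_arm, never from a script. Its argument "steps" is a list of rows, each a list of 5 numbers: the shift along the tool's x, y, z in m, then the turn about the tool's z in rad, then the closure, from -1 (fully open) to 1 (shut). A call has 1 to 10 rows; each row shifts and turns the commanded pose from where the row before left it, along the tool's axes as they then stand; what a row does not reach is not made up. A row lasts 1/12 s, in which the tool goes at most 41.7 mm and 7.16 degrees, less where a joint would pass 70% of its speed; a pose out of reach is approached as far as the arm can. A call is refused whole if a number of a shift passes 0.0417 or a number of a turn 0.125, either way. A call with a gripper value outside its range is refused whole. The fingers move at their own pace and stop on an object; "squeeze" is the grip in N (left out, the last holds). Time passes only in rows, so rows that do not move let the fingers close. It gives the time, the measured TCP pose, the force, the opening and the grip force at its end, in the units of the state.
- manip.observe(): the state, without advancing time (a new reading comes with each control period).
- viewer.get_image(name): name is "side" or "top"; returns (picture, depth): 384x512x3 uint8, blue, green, red; 384x512 float32, m along the optical axis (not along the pixel's ray), 0 where there is no reading.
- viewer.camera_info(name): a dict with "K" (3x3 intrinsics, pixels), "xyz" and "rotation" of the camera in the world. Camera axes: x right, y up, looking along -z (the intrinsics and any distortion apply to the point x, -y, -z); pixel columns grow to the right and rows downward; lengths in m; the calibration is good to about 2 mm. A picture is of the moment at which its call begins. camera_info takes no time and is no camera call.
- manip.hand_in(): hands the job in; it is judged then, once.
Trained networks look in the newest picture that a camera, given by its name, has taken for a name from the list of things; names that differ only in an ending like _2 or _b are one class to them, and where a whole thing is asked for, a point or a joint stands for the part that bears it (a point fixed in the world has none). Each returns a list of dicts, best first, with "confidence" (0 to 1); they miss things now and then, are a little off and sometimes report something else, mostly with a low value. They report only what shows in the picture. A call takes as long as a camera call.
- spotter.search_frame(camera, label): "box" ([left, top, right, bottom] in pixels, round what is visible of it).
- spotter.silhouettes(camera, label): "mask" (384x512 bool, what is visible of it) and "box" ([left, top, right, bottom] in pixels, round what is visible of it).
The state is a dict: "time": time; "qpos": joint angles; "qvel": joint speeds; "effort": joint torques, N m; "eef_pos": TCP position; "orientation": TCP orientation; "ft_force": force on the tool from outside, world axes, zero at the start; "ft_torque": the same for the moment, N m; "opening": finger opening in m; "grasp_force": force on a finger pad.
Only numpy, scipy, OpenCV 4.12 (cv2) and the standard library are available. Lean on these libraries where they do the work, as an engineer would, in place of code of your own. Each camera call takes 0.05 s, during which the arm holds its last target. There are 200 camera calls.

## Working session

There is one attempt and no reset: what is moved stays moved. The work goes in short steps, Python scripts to look and compute and a tool call to move; the robot and the scene stay as the last step left them, time stands still between calls to the robot, and variables do not carry over. Pictures are saved under pics/ and viewed, at most 10 in all, crops included, and the job is handed in when it is done.

Besides the shell and the picture viewer there is one more tool, called after "Emit:" as a command line: name --pt "numbers of a row" for each row, then --argument value for the rest. jog_arm: Moves the arm, as the interface text tells. Its arguments: {"type":"object","properties":{"steps":{"type":"array"},"squeeze":{"type":"number"}},"required":["steps"]}

```bash
mkdir -p pics; cat > h.py <<'E'
import numpy as np, cv2
from cell import manip, viewer, spotter
def world(cam, depth, mask):
    i=viewer.camera_info(cam); K=np.array(i["K"]); R=np.array(i["rotation"]); 
    if R.shape!=(3,3):
        print("rot",R)
    v,u=np.nonzero(mask&(depth>0)); d=depth[v,u]
    p=np.stack([(u-K[0,2])/K[0,0]*d, -(v-K[1,2])/K[1,1]*d, -d],1)
    return p@R.T+np.array(i["xyz"])
E
python3 - <<'E'
from h import *
np.set_printoptions(precision=4,suppress=True)
s=manip.observe(); print({k:s[k] for k in("time","eef_pos","orientation","opening")})
for c in("side","top"):
    im,d=viewer.get_image(c); cv2.imwrite(f"pics/{c}0.png",im); np.save(f"{c}0.npy",d)
    i=viewer.camera_info(c); print(c,i)
    for n in("roll_mid","knob_mid","tray_in","vial_mid","scale","bubble","thread_spool","tin","marker","stamp","mug","stapler"):
        try: r=spotter.silhouettes(c,n)
        except Exception as e: print(n,e); continue
        for q in r[:1]:
            p=world(c,d,q["mask"]); print(n,round(q["confidence"],2),np.array(q["box"]),np.median(p,0),np.percentile(p,3,0),np.percentile(p,97,0))
E
```

```text
{'time': 0.0, 'eef_pos': array([0.2327, 0.5524, 0.2302]), 'orientation': array([-179.8891,   -0.0107,  157.1505]), 'opening': 0.08517250509007433}
side {'K': array([[368.3453,   0.    , 256.5034],
       [  0.    , 368.3453, 187.3826],
       [  0.    ,   0.    ,   1.    ]]), 'xyz': array([ 0.4105, -0.8163,  0.4554]), 'rotation': array([58.3984, -0.14  , -9.1597])}
rot [58.3984 -0.14   -9.1597]Traceback (most recent call last):
  File "<stdin>", line 11, in <module>
  File "h.py", line 9, in world
    return p@R.T+np.array(i["xyz"])
           ~~~~~^~~~~~~~~~~~~~~~~~~
ValueError: operands could not be broadcast together with shapes (323,) (3,)
```

```bash
sed -i 's/    if R.shape.*/    R=Rotation.from_euler("xyz",R,degrees=True).as_matrix()/; /print("rot"/d; 1a from scipy.spatial.transform import Rotation' h.py
python3 - <<'E'
from h import *
np.set_printoptions(precision=4,suppress=True)
ims=[]
for c in("side","top"):
    im,d=viewer.get_image(c); ims.append(im); np.save(f"{c}0.npy",d); cv2.imwrite(f"pics/{c}0.png",im)
    i=viewer.camera_info(c); print(c,i["xyz"],i["rotation"],i.keys())
    for n in("roll_mid","knob_mid","tray_in","vial_mid","scale","bubble","thread_spool","tin","marker","stamp","mug","stapler"):
        try: r=spotter.silhouettes(c,n)
        except Exception as e: print(n,e); continue
        for q in r[:1]:
            p=world(c,d,q["mask"]); print(n,round(q["confidence"],2),np.array(q["box"]),*(np.percentile(p,k,0) for k in(3,50,97)) if len(p) else '')
E
```

```text
side [ 0.4105 -0.8163  0.4554] [58.3984 -0.14   -9.1597] dict_keys(['K', 'xyz', 'rotation'])
roll_mid 0.9 [225.  133.3 248.5 154.8] [0.4727 0.0074 0.0472] [0.4974 0.0146 0.0678] [0.523  0.0472 0.0781]
tray_in 0.67 [238.8 209.  304.  256.3] [ 0.4713 -0.3242  0.0011] [ 0.526  -0.2668  0.003 ] [ 0.5781 -0.2078  0.0147]
vial_mid 0.92 [188.3 117.7 260.1 152.7] [0.3951 0.0847 0.0209] [0.4582 0.1767 0.0338] [0.5561 0.2805 0.0412]
scale 0.74 [188.3 119.7 273.3 179.1] [ 0.3953 -0.0111  0.0056] [0.4694 0.0939 0.0262] [0.5667 0.2705 0.0411]
thread_spool 0.57 [187.8 116.1 259.1 160.7] [0.3944 0.0369 0.0184] [0.4601 0.1663 0.0336] [0.5528 0.2774 0.0428]
tin 0.74 [171.9 177.8 204.3 202.8] [ 0.3386 -0.1222 -0.0011] [ 0.3679 -0.1048  0.0193] [ 0.3972 -0.0639  0.0216]
marker 0.43 [191.9 116.7 257.6 162.9] [0.3972 0.0368 0.0198] [0.4616 0.1668 0.0337] [0.553  0.2801 0.0435]
stamp 0.65 [346.6 185.1 360.1 218.9] [ 0.7018 -0.2335 -0.0005] [ 0.7133 -0.2161  0.019 ] [ 0.7289 -0.1847  0.0636]
mug 0.77 [310.9 117.9 355.5 163.9] [0.713  0.0199 0.0005] [0.7464 0.0317 0.0629] [0.7985 0.0984 0.094 ]
stapler 0.84
[... 813 characters left out ...]
 0.0451] [0.8087 0.0967 0.0982]
thread_spool 0.53 [321.4 135.5 334.4 147.9] [ 0.661  -0.1222 -0.0005] [ 0.6718 -0.1084  0.0442] [ 0.6946 -0.0972  0.0499]
tin 0.72 [308.9 245.5 331.1 270. ] [ 0.3415 -0.1153  0.015 ] [ 0.3722 -0.0865  0.0215] [ 0.401  -0.0579  0.0264]
marker 0.67 [108.7 255.1 159.2 270.3] [0.3408 0.3407 0.0037] [0.3568 0.4065 0.0127] [0.3724 0.4707 0.0181]
stamp 0.73 [353.7 119.6 370.8 132.8] [ 0.7053 -0.2255  0.0007] [ 0.7166 -0.202   0.0137] [ 0.7336 -0.183   0.0673]
mug 0.52 [167.6 180.2 281.6 253.3] [0.4006 0.0498 0.0229] [0.479  0.1856 0.0353] [0.5552 0.2902 0.0446]
stapler 0.93 [ 93.6 155.6 149.9 184.6] [0.5753 0.3754 0.0034] [0.5943 0.4366 0.0368] [0.6215 0.5046 0.0475]
```

View pics/side0.png

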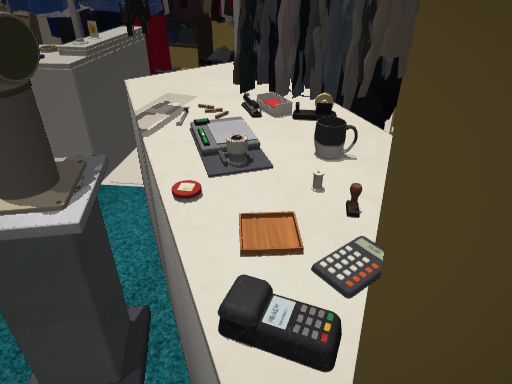

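View pics/top0.png

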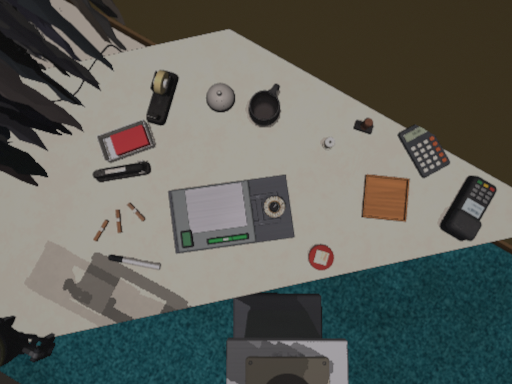

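```bash
python3 - <<'E'
from h import *
from scipy.optimize import least_squares
np.set_printoptions(precision=4,suppress=True)
for c in("side","top"):
    d=np.load(f"{c}0.npy"); im=cv2.imread(f"pics/{c}0.png")
    a=world(c,d,d>0); v,u=np.nonzero(d>0)
    near=np.hypot(a[:,0]-.5,a[:,1]-.036)<.05
    p=a[near&(a[:,2]>.052)&(a[:,2]<.09)]
    if c=="top":
        q=p[p[:,2]>.07]; (x,y),r=cv2.minEnclosingCircle(q[:,:2].astype(np.float32)); print("roll top circle",x,y,r,np.median(q[:,2]),q[:,:2].mean(0),len(q))
        m=a[(a[:,2]>.004)&(a[:,2]<.06)&(a[:,0]<.6)&(a[:,0]>.38)&(a[:,1]>-.04)&(a[:,1]<.32)]; print("scale",cv2.minAreaRect(m[:,:2].astype(np.float32)))
        m=a[(a[:,2]>.011)&(a[:,0]<.6)&(a[:,0]>.46)&(a[:,1]>-.34)&(a[:,1]<-.19)]; print("tray",cv2.minAreaRect(m[:,:2].astype(np.float32)),m[:,:2].mean(0))
    else:
        f=least_squares(lambda t:np.hypot(p[:,0]-t[0],p[:,1]-t[1])-.027,[.5,.036],loss="soft_l1",f_scale=.002); print("side roll",f.x)
    if c=="top":
        # dark knob centre inside roll
        w=cv2.resize(im[170:260,160:300],None,fx=5.5,fy=5.5,interpolation=cv2.INTER_CUBIC); cv2.imwrite("pics/crop0.png",w)
E
```

```text
side roll [0.4975 0.0359]
roll top circle 0.5009891390800476 0.036739617586135864 0.02689249813556671 0.07944900501878083 [0.501  0.0367] 321
scale ((0.4895554780960083, 0.14008089900016785), (0.2173822820186615, 0.35921207070350647), 0.0971597284078598)
tray ((0.5283713340759277, -0.26221510767936707), (0.11595627665519714, 0.11530574411153793), 84.30823516845703) [ 0.5291 -0.2638]
```

View pics/crop0.png

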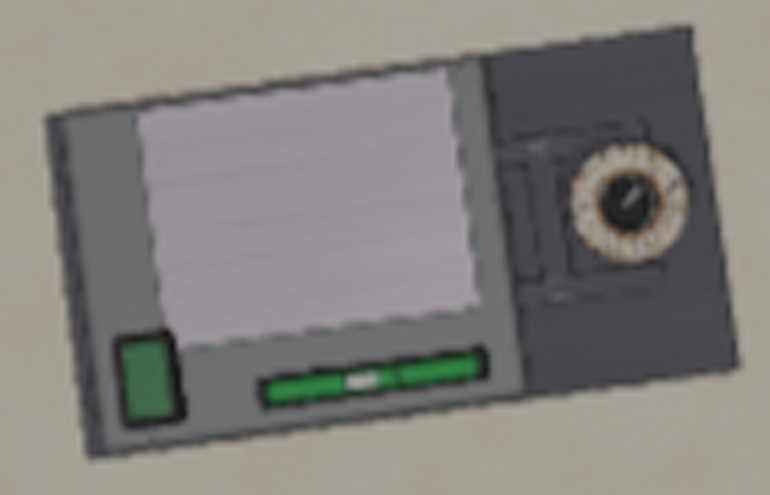

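Emit:
jog_arm --pt "0 0 0 0.117 -1" --pt "0 0 0 0.117 -1" --pt "0 0 0 0.117 -1" --pt "0 0 0 0.117 -1" --pt "0 0 0 0.117 -1" --pt "0 0 0 0.117 -1" --pt "0 0 0 0.117 -1" --pt "0 0 0 0.117 -1" --pt "0 0 0 0.117 -1" --pt "0 0 0 0.117 -1" --squeeze 30

```text
time: 2.23
eef_pos: [0.233, 0.5529, 0.2313]
orientation: [-180.0, 0.0, 89.8]
ft_force: [0.2, -0.0, 0.3]
opening: 0.0854
grasp_force: 0.0
```

Emit:
jog_arm --pt "-0.026 0.013 0 0 -1" --pt "-0.026 0.013 0 0 -1" --pt "-0.026 0.013 0 0 -1" --pt "-0.026 0.013 0 0 -1" --pt "-0.026 0.013 0 0 -1" --pt "-0.026 0.013 0 0 -1" --pt "-0.026 0.013 0 0 -1" --pt "-0.026 0.013 0 0 -1" --pt "-0.026 0.013 0 0 -1" --pt "-0.026 0.013 0 0 -1"

```text
time: 3.07
eef_pos: [0.3639, 0.2919, 0.2315]
orientation: [180.0, -0.0, 90.1]
ft_force: [-0.1, 1.4, -0.2]
opening: 0.0856
grasp_force: 0.0
```

Emit:
jog_arm --pt "-0.026 0.013 0 0 -1" --pt "-0.026 0.013 0 0 -1" --pt "-0.026 0.013 0 0 -1" --pt "-0.026 0.013 0 0 -1" --pt "-0.026 0.013 0 0 -1" --pt "-0.026 0.013 0 0 -1" --pt "-0.026 0.013 0 0 -1" --pt "-0.026 0.013 0 0 -1" --pt "-0.026 0.013 0 0 -1" --pt "0 0 0 0 -1"

```text
time: 3.9
eef_pos: [0.4825, 0.0554, 0.2314]
orientation: [179.9, 0.1, 89.9]
ft_force: [0.8, -0.4, -0.3]
opening: 0.0851
grasp_force: 0.0
```

Emit:
jog_arm --pt "-0.019 0.018 0 0 -1" --pt "0 0 0.025 0 -1" --pt "0 0 0.025 0 -1" --pt "0 0 0.025 0 -1" --pt "0 0 0.025 0 -1" --pt "0 0 0.02 0 -1" --pt "0 0 0.02 0 -1" --pt "0 0 0.02 0 -1" --pt "0 0 0.02 0 -1" --pt "0 0 0 0 -1"

```text
time: 4.73
eef_pos: [0.4955, 0.0409, 0.0471]
orientation: [-179.6, -0.0, 90.1]
ft_force: [-1.0, 0.8, -1.1]
opening: 0.0855
grasp_force: 0.0
```

Emit:
jog_arm --pt "0 0 0 0 1" --pt "0 0 0 0 1" --pt "0 0 0 0 1" --pt "0 0 0 0 1" --pt "0 0 0 0 1" --pt "0 0 0 0 1" --pt "0 0 0 0 1" --pt "0 0 0 0 1"

```text
time: 5.4
eef_pos: [0.5005, 0.0406, 0.0534]
orientation: [179.8, -0.0, 90.1]
ft_force: [-1.2, 1.6, 8.0]
opening: 0.0535
grasp_force: 32.1
```

Emit:
jog_arm --pt "0 0 -0.005 0 1" --pt "0 0 -0.01 0 1" --pt "0 0 -0.01 0 1" --pt "0 0 -0.015 0 1" --pt "0 0 -0.015 0 1" --pt "0 0 -0.015 0 1" --pt "0 0 -0.015 0 1" --pt "0 0 -0.015 0 1" --pt "0 0 0 0 1" --pt "0 0 0 0 1"

```text
time: 6.23
eef_pos: [0.5001, 0.0404, 0.153]
orientation: [179.8, 0.0, 90.1]
ft_force: [0.1, -0.5, -1.6]
opening: 0.0533
grasp_force: 31.8
```

```bash
python3 - <<'E'
from h import *
np.set_printoptions(precision=4,suppress=True)
s=manip.observe(); print(s["time"],s["eef_pos"],s["orientation"],s["opening"],s["grasp_force"])
im,d=viewer.get_image("side")
cv2.imwrite("pics/lift.png",cv2.resize(im[90:190,170:300],None,fx=5,fy=5,interpolation=cv2.INTER_CUBIC))
for q in spotter.silhouettes("side","roll_mid")[:1]:
    p=world("side",d,q["mask"]); print(q["confidence"],*(np.percentile(p,k,0) for k in(3,50,97)))
E
```

```text
6.2333 [0.5001 0.0404 0.153 ] [179.8093   0.0067  90.1118] 0.053296413301811535 31.84944273903966
0.59 [0.4733 0.0072 0.145 ] [0.4973 0.016  0.1669] [0.5235 0.054  0.1774]
```

View pics/lift.png

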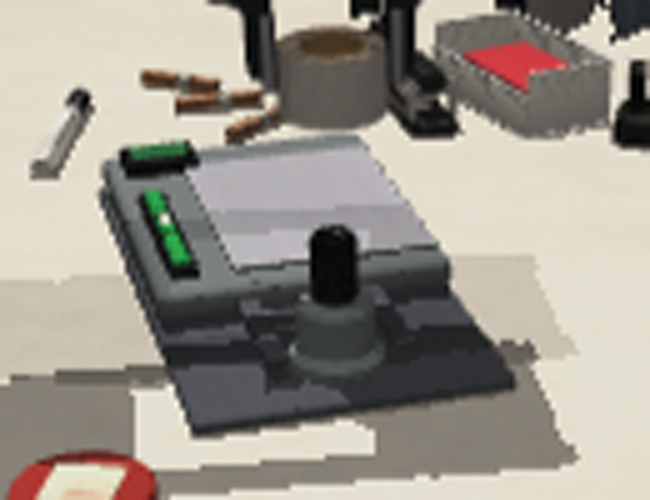

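Emit:
jog_arm --pt "-0.02 0.002 0 0 1" --pt "-0.035 0.003 0 0 1" --pt "-0.035 0.003 0 0 1" --pt "-0.035 0.003 0 0 1" --pt "-0.035 0.003 0 0 1" --pt "-0.035 0.003 0 0 1" --pt "-0.035 0.004 0 0 1" --pt "-0.035 0.004 0 0 1" --pt "-0.035 0.003 0 0 1" --pt "0 0 0 0 1"

```text
time: 7.17
eef_pos: [0.5265, -0.265, 0.1497]
orientation: [-179.9, 0.1, 89.9]
ft_force: [1.1, -1.3, -0.5]
opening: 0.0534
grasp_force: 31.9
```

Emit:
jog_arm --pt "0 0 0.02 0 1" --pt "0 0 0.02 0 1" --pt "0 0 0.02 0 1" --pt "0 0 0.02 0 1" --pt "0 0 0.015 0 1" --pt "0 0 0.01 0 1" --pt "0 0 0 0 1" --pt "0 0 0 0 1"

```text
time: 7.83
eef_pos: [0.5269, -0.2589, 0.0454]
orientation: [-179.9, -0.1, 90.1]
ft_force: [1.0, -0.5, -0.2]
opening: 0.0535
grasp_force: 31.9
```

Emit:
jog_arm --pt "0 0.002 0.008 0 1" --pt "0 0 0.008 0 1" --pt "0 0 0.006 0 1" --pt "0 0 0.004 0 1" --pt "0 0 0.003 0 1" --pt "0 0 0.002 0 1" --pt "0 0 0 0 1" --pt "0 0 0 0 1"

```text
time: 8.5
eef_pos: [0.5296, -0.2595, 0.0154]
orientation: [180.0, 0.0, 90.1]
ft_force: [0.2, -0.1, -1.7]
opening: 0.0533
grasp_force: 31.9
```

Emit:
jog_arm --pt "0 0 0.001 0 1" --pt "0 0 0.001 0 1" --pt "0 0 0 0 1" --pt "0 0 0 0 1"

```text
time: 8.83
eef_pos: [0.5296, -0.2595, 0.0134]
orientation: [180.0, 0.0, 90.1]
ft_force: [0.0, -0.2, -0.0]
opening: 0.0531
grasp_force: 31.9
```

Emit:
jog_arm --pt "0 0 0.001 0 1" --pt "0 0 0 0 1" --pt "0 0 0.001 0 1" --pt "0 0 0 0 1" --pt "0 0 0 0 1"

```text
time: 9.25
eef_pos: [0.5298, -0.2597, 0.0124]
orientation: [180.0, 0.0, 90.1]
ft_force: [-4.5, 0.9, 9.0]
opening: 0.0534
grasp_force: 32.6
```

Emit:
jog_arm --pt "0 0 -0.001 0 1" --pt "0 0 0 0 -0.35" --pt "0 0 0 0 -0.5" --pt "0 0 0 0 -0.55" --pt "0 0 0 0 -0.55" --pt "0 0 0 0 -0.55" --pt "0 0 0 0 -0.55" --pt "0 0 0 0 -0.55"

```text
time: 9.92
eef_pos: [0.5295, -0.2595, 0.0122]
orientation: [-180.0, -0.0, 90.1]
ft_force: [0.2, 0.8, -0.1]
opening: 0.0663
grasp_force: 0.0
```

Emit:
jog_arm --pt "0 0 -0.005 0 -0.55" --pt "0 0 -0.015 0 -0.55" --pt "0 0 -0.02 0 -0.55" --pt "0 0 -0.03 0 -0.55" --pt "0 0 -0.03 0 -0.55" --pt "0 0 -0.03 0 -0.55" --pt "0 0 0 0 -0.55"

```text
time: 10.5
eef_pos: [0.5332, -0.2616, 0.1506]
orientation: [179.4, 0.3, 90.1]
ft_force: [0.9, -1.2, 1.7]
opening: 0.0662
grasp_force: 0.0
```

Emit:
jog_arm --pt "0.02 -0.002 0 0 -0.3" --pt "0.035 -0.003 0 0 -0.3" --pt "0.035 -0.003 0 0 -0.3" --pt "0.035 -0.003 0 0 -0.3" --pt "0.035 -0.003 0 0 -0.3" --pt "0.035 -0.003 0 0 -0.3" --pt "0.035 -0.004 0 0 -0.3" --pt "0.035 -0.004 0 0 -0.3" --pt "0.03 -0.004 0 0 -0.3" --pt "0 0 0 0 -0.3"

```text
time: 11.33
eef_pos: [0.4992, 0.0402, 0.1426]
orientation: [180.0, -0.1, 90.3]
ft_force: [-0.2, -0.2, 0.1]
opening: 0.0554
grasp_force: 0.0
```

```bash
python3 - <<'E'
from h import *
np.set_printoptions(precision=4,suppress=True)
s=manip.observe(); print(s["time"],s["eef_pos"],s["orientation"],s["opening"],s["qpos"])
im,d=viewer.get_image("side"); cv2.imwrite("pics/put.png",cv2.resize(im[90:270,150:320],None,fx=3.3,fy=3.3,interpolation=cv2.INTER_CUBIC))
for n in("roll_mid","knob_mid"):
  for q in spotter.silhouettes("side",n)[:1]:
    p=world("side",d,q["mask"]); print(n,q["confidence"],*(np.percentile(p,k,0) for k in(3,50,97)))
E
```

```text
11.3333 [0.4992 0.0402 0.1426] [179.9915  -0.119   90.3378] 0.05540832788876645 [ -1.3509  -4.5567 106.9201   0.122   77.6317  -1.7148]
roll_mid 0.59 [ 0.5032 -0.2919  0.0069] [ 0.5272 -0.2799  0.0304] [ 0.5509 -0.246   0.0376]
knob_mid 0.62 [0.4855 0.0232 0.0286] [0.495  0.0278 0.0638] [0.5072 0.1137 0.0801]
```

View pics/put.png

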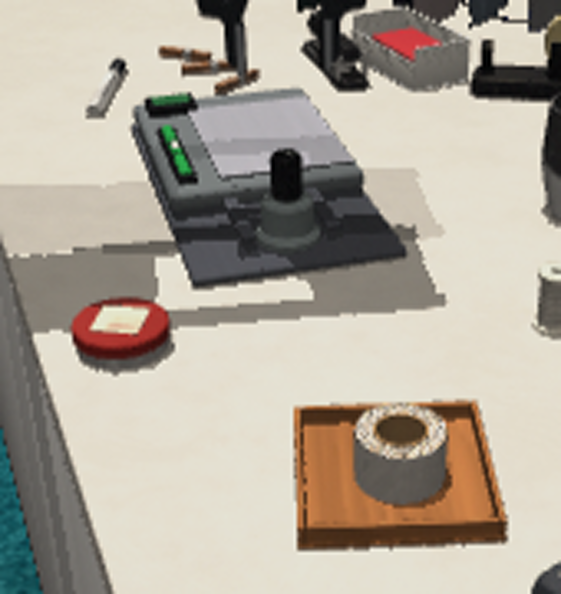

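Emit:
jog_arm --pt "-0.0033 0 0.02 0 -0.3" --pt "0 0 0.02 0 -0.3" --pt "0 0 0.02 0 -0.3" --pt "0 0 0.015 0 -0.3" --pt "0 0 0.01 0 -0.3" --pt "0 0 0 0 -0.3" --pt "0 0 0 0 -0.3" --pt "0 0 0 0 -0.3"

```text
time: 12.15
eef_pos: [0.5009, 0.0316, 0.0584]
orientation: [179.9, 0.0, 90.1]
ft_force: [-0.9, 0.1, -0.4]
opening: 0.0556
grasp_force: 0.0
```

Emit:
jog_arm --pt "0.005 -0.001 0.001 0 -0.3" --pt "0 0 0 0 -0.3" --pt "0 0 0 0 0" --pt "0 0 0 0 0.3" --pt "0 0 0 0 1" --pt "0 0 0 0 1" --pt "0 0 0 0 1" --pt "0 0 0 0 1" --pt "0 0 0 0 1" --squeeze 40

```text
time: 12.9
eef_pos: [0.4988, 0.0372, 0.0562]
orientation: [-180.0, -0.0, 90.1]
ft_force: [-2.5, 0.3, 1.2]
opening: 0.0216
grasp_force: 39.8
```

Emit:
jog_arm --pt "0 0 0.001 0 1" --pt "0 0 0.001 0 1" --pt "0 0 0.001 0 1" --pt "0 0 0.001 0 1" --pt "0 0 0.001 0 1" --pt "0 0 0 0 1" --pt "0 0 0 0 1" --pt "0 0 0 0 1"

```text
time: 13.57
eef_pos: [0.499, 0.0366, 0.0516]
orientation: [-180.0, 0.1, 90.1]
ft_force: [-6.5, -3.6, 7.1]
opening: 0.0213
grasp_force: 40.5
```

Nearly home; press a bit more and make a first turn.

Emit:
jog_arm --pt "0 0 0.001 0 1" --pt "0 0 0.001 0 1" --pt "0 0 0 0 1" --pt "0 0 0 0 1"

```text
time: 13.9
eef_pos: [0.4992, 0.0365, 0.0507]
orientation: [-180.0, 0.1, 90.1]
ft_force: [-11.7, -5.0, 19.0]
opening: 0.0216
grasp_force: 41.6
```

Emit:
jog_arm --pt "0 0 0 -0.07 1" --pt "0 0 0 -0.07 1" --pt "0 0 0 -0.07 1" --pt "0 0 0 -0.07 1" --pt "0 0 0 -0.07 1" --pt "0 0 0 -0.05 1" --pt "0 0 0 0 1" --pt "0 0 0 0 1"

```text
time: 14.57
eef_pos: [0.4989, 0.0364, 0.0506]
orientation: [-179.9, 0.0, 113.1]
ft_force: [-13.1, -4.5, 19.0]
opening: 0.0216
grasp_force: 41.6
```

Emit:
jog_arm --pt "0 0 0 0 1" --pt "0 0 0 0 1" --pt "0 0 0 0 1" --pt "0 0 0 0 1" --pt "0 0 0 0 1" --pt "0 0 0 0 1" --pt "0 0 0 0 1" --pt "0 0 0 0 1" --pt "0 0 0 0 1"

```text
time: 15.32
eef_pos: [0.4989, 0.0364, 0.0506]
orientation: [-179.9, 0.0, 113.0]
ft_force: [-12.6, -5.9, 18.6]
opening: 0.0211
grasp_force: 41.6
```

```bash
cat > b.py <<'E'
from h import *
import sys
np.set_printoptions(precision=4,suppress=True)
for c,(y0,y1,x0,x1) in(("side",(115,155,185,225)),("top",(225,255,190,265))):
    im,d=viewer.get_image(c)
    a=im.astype(int); green=(a[...,1]-np.maximum(a[...,0],a[...,2])>25)
    R=np.zeros(green.shape,bool); R[y0:y1,x0:x1]=1
    n,l,st,ce=cv2.connectedComponentsWithStats((green&R).astype(np.uint8))
    w=cv2.resize(im[y0:y1,x0:x1],None,fx=10,fy=10,interpolation=cv2.INTER_CUBIC)
    cv2.imwrite(f"pics/{sys.argv[1]}_{c}.png",w)
    w=cv2.resize(w,(750,300) if c=="top" else (300,300)); 
    if c=="side": keep=w
    else: cv2.imwrite(f"pics/{sys.argv[1]}.png",np.hstack([cv2.resize(w,(500,200)),cv2.resize(keep,(200,200))]))
print(manip.observe()["time"],manip.observe()["ft_force"])
E
python3 b.py b1
```

```text
15.4167 [-11.2266  -4.5265  19.531 ]
```

View pics/b1.png

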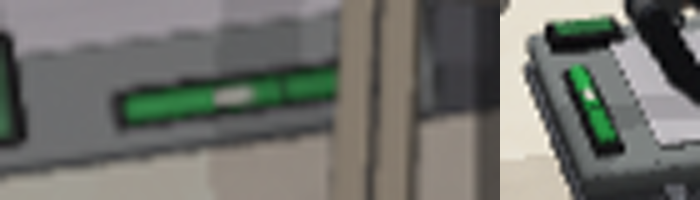

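Emit:
jog_arm --pt "0 0 0 -0.07 1" --pt "0 0 0 -0.07 1" --pt "0 0 0 -0.07 1" --pt "0 0 0 -0.07 1" --pt "0 0 0 -0.07 1" --pt "0 0 0 -0.04 1" --pt "0 0 0 0 1" --pt "0 0 0 0 1" --pt "0 0 0 0 1" --pt "0 0 0 0 1"

```text
time: 16.25
eef_pos: [0.4987, 0.0363, 0.0506]
orientation: [-179.9, 0.0, 135.4]
ft_force: [-13.6, -5.7, 19.0]
opening: 0.0214
grasp_force: 41.7
```

Emit:
jog_arm --pt "0 0 0 0 1" --pt "0 0 0 0 1" --pt "0 0 0 0 1" --pt "0 0 0 0 1" --pt "0 0 0 0 1" --pt "0 0 0 0 1" --pt "0 0 0 0 1" --pt "0 0 0 0 1" --pt "0 0 0 0 1" --pt "0 0 0 0 1"

```text
time: 17.08
eef_pos: [0.4987, 0.0363, 0.0506]
orientation: [-179.9, 0.0, 135.4]
ft_force: [-12.6, -6.5, 19.4]
opening: 0.0216
grasp_force: 41.7
```

```bash
cat > b2.py <<'E'
from h import *
import sys
np.set_printoptions(precision=2,suppress=True,linewidth=150)
# sample images along the modelled tube axis (top line), y in mm from vial centre; + = away from knob
yaw=np.radians(float(sys.argv[2])); o=np.array([.4997,.0366])
rows=[]
for c in("side","top"):
    i=viewer.camera_info(c); K=np.array(i["K"]); R=Rotation.from_euler("xyz",i["rotation"],degrees=True).as_matrix()
    im,d=viewer.get_image(c)
    s=np.arange(-60,60,.25); t=np.arange(-12,12,.25); S,T=np.meshgrid(s,t)
    x=-.064+T/1000; y=.130+S/1000
    P=np.stack([o[0]+x*np.cos(yaw)-y*np.sin(yaw),o[1]+x*np.sin(yaw)+y*np.cos(yaw),np.full_like(x,.046)],-1)
    q=(P-np.array(i["xyz"]))@R
    u=K[0,0]*q[...,0]/-q[...,2]+K[0,2]; v=K[1,1]*-q[...,1]/-q[...,2]+K[1,2]
    w=cv2.remap(im,u.astype(np.float32),v.astype(np.float32),cv2.INTER_CUBIC); rows.append(cv2.resize(w,(720,144)))
    k=w.astype(float); red=k[...,2]; g=k[...,1]
    line=np.argmax([ (red[j]).clip(0).max() if abs(t[j])<6 else 0 for j in range(len(t))])
    pr=red[max(0,line-6):line+7].mean(0); gr=g[max(0,line-6):line+7].mean(0)
    m=abs(s)<45; b=pr-np.median(pr[m]); b[(b<.5*b[m].max())|~m]=0
    print(c,"line",t[line],"bubble s",(b*s).sum()/b.sum()); print("green every 2mm from -56:",gr[16:-16:8].round())
cv2.imwrite(f"pics/{sys.argv[1]}.png",np.vstack(rows))
print(manip.observe()["time"],manip.observe()["ft_force"])
E
python3 b2.py c1 5.8
```

```text
side line 0.5 bubble s 36.21320564516129
green every 2mm from -56: [108. 109. 111. 109. 105. 103. 103. 106. 111. 114. 114. 111. 109. 108. 109. 113. 120. 125. 128. 131. 131. 129. 125. 123. 123. 125. 130. 133. 134.
 132. 130. 129. 128. 129. 131. 133. 133. 132. 132. 131. 130. 129. 130. 130. 130. 129. 129. 129. 129. 130. 134. 138. 135. 121. 100.  78.]
top line -5.25 bubble s -14.030405105054674
green every 2mm from -56: [118.  89.  65.  92. 116. 125. 122. 123. 120. 107. 100. 106. 107. 107. 108. 110. 111. 112. 108.  95.  80.  86. 106. 129. 144. 144. 144. 145. 144.
 141. 133. 110.  88.  89. 121. 130. 127. 126. 122. 117. 118. 123. 122. 123. 123. 123. 122. 122. 122. 118. 102.  70.  45.  57.  91. 110.]
17.1833 [-12.82  -5.49  19.41]
```

View pics/c1.png

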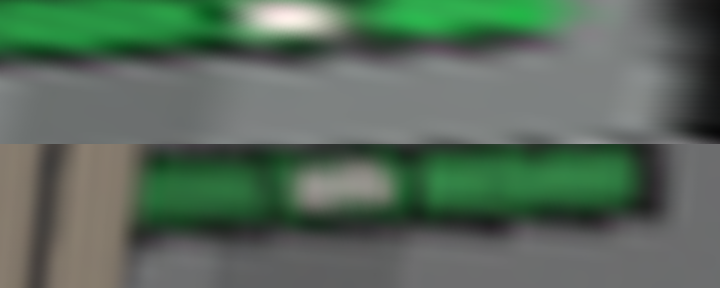

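```bash
python3 -c "
from cell import manip
print(manip.hand_in())"
```

```text
the job is handed in; nothing more can be done
None
```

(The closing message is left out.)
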